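# Uncover the calibration slide and present its frosted label over the light pad

## Task

Lift the amber light shield off the slide stand and hang it astride the square rail without dropping it. Then take out the glass slide by its upper edge, fingers off the frosted end (the end with the notched corner), and finish still holding it in the air 10 to 20 cm above the light pad, frosted end over the middle of the bright disc, laid back at 45 degrees or flatter with the label side up (that side, seen with the notch at the top, has the notch at your left). Leave the two vials and the dish alone.

Things in the scene. Friction and masses are not known exactly. Their poses are not given: they have to be found in the camera images.
- shield: Loose amber see-through light shield, an upside-down U: top panel 130 (x) x 68 (y) x 4 mm on two legs 4 mm thick and 85 mm tall along its long sides (gap between them 60 mm); black grip ridge 60 (x) x 10 (y) x 26 mm standing on the middle of the panel. 150 g. Origin: centre at the height of the leg bottoms, z up; panel underside at z = 85 mm, ridge from z = 89 to 115 mm. It starts over the stand, legs on the bench, and looks the same after a half turn.
- rail: Fixed steel hanging rail: level square bar 16 x 16 mm, 250 mm long along its y, its top 150 mm above the bench, on two posts (16 mm square, at y = +-117 mm) with feet 80 x 40 x 8 mm. Origin on the bench below the bar's middle, z up.
- rail_mid (a point): Middle of the rail bar's top face, 150 mm above the bench; the bar runs along y.
- stand: Fixed dark grey slotted stand, 120 (x) x 46 (y) x 25 mm, with one slot along x, 93 mm long, 10.5 mm wide and 16 mm deep (floor 9 mm above the bench), closed at both ends; it looks the same after a half turn. Origin: centre of its underside.
- slide: Pale green glass slide, 90 (x) x 8 (y) x 60 mm (z), 100 g, standing on its long edge in the slot, 44 mm showing. Origin: middle of the bottom edge, z up. Frosted end: +x, from x = 21 to 45 mm; its upper corner (+x, +z) has a notch 14 mm long, 12 mm deep, floor ground white. Label side: the +y face, slightly paler at that end; facing it with the notch at the top, the notch is at your left.
- slide_frost (a point): Point in the middle of the slide's frosted end: x = 33, y = 0, z = 30 mm in the slide's frame.
- pad: Fixed light pad on the bench, grey, 130 x 130 x 10 mm, with a bright white disc 100 mm across in the middle of its top. Origin: centre of its underside; z up.
- vial_red: Loose vial with red contents and black cap, 26 mm across, 62 mm tall, standing; origin at its foot. Leave alone.
- vial_straw: Loose vial with straw-coloured contents and black cap, 26 mm across, 62 mm tall, standing; origin at its foot. Leave alone.
- dish: Loose closed culture dish, 90 mm across, 15 mm tall, on the bench; origin at the centre of its underside. Leave alone.
Not all that is in view belongs to the job. Of the things that look like the shield, the largest one is meant. Leave any green look-alike of the pad alone.

How it is judged (in metres and radians):
On the way:
1. the shield hangs astride the rail, let go and still (x of shield in the frame of rail_mid between -0.028 and 0.028 m and y of shield in the frame of rail_mid between -0.05 and 0.05 m and z of shield in the frame of rail_mid between -0.105 and -0.07 m and angle between shield's own z axis and vertical below 0.35 rad and contact force between shield and rail above 0.3 N and contact force between shield and the fingers below 0.05 N and linear speed of shield below 0.05 m/s), for 0.3 s.
At the end, for the whole second after the job is handed in: Slide held still; middle of frosted end within 25 mm of the pad's centre seen from above, 80-240 mm up; label side within 57 deg of facing up; grasp at most 12 mm past the middle towards the frost. Shield rests untouched on the bar, within 28 mm across, 50 mm along, 20 deg of upright (all of step 1 and horizontal distance between slide_frost and pad below 0.025 m and z of slide_frost in the frame of pad between 0.08 and 0.24 m and angle between slide's own y axis and vertical below 1 rad and contact force between slide and the fingers above 0.5 N and x of the grasp point in the frame of slide below 0.012 m and linear speed of slide below 0.05 m/s); the arm keeps its last pose, push and grip.
It fails at once if a vial or the dish is moved by more than 30 mm or tipped (distance of any of vial_red, vial_straw, dish from where it was at the start of the episode above 0.03 m or angle between any of vial_red, vial_straw, dish's own z axis and vertical above 0.4 rad).
It fails at once if the shield is dropped (contact force between shield and the fingers below 0.05 N and linear speed of shield above 0.7 m/s).
It also fails if it takes over 58 s, if anything falls off the work surface, if the arm or the gripper's body presses on something with over 40 N, if the wrist force passes 120 N, or if a joint passes its speed limit or range.

## Robot

A 7-joint arm with a two-finger parallel gripper is mounted at the origin on the work surface. World frame = base frame: x ahead of the robot, y to its left, z up, the work surface at z = 0. Lengths are in m, angles in degrees, forces in N, time in s.
With the tool pointing down it reaches from about 0.425 to 0.95 m from the base axis. Payload 4.7 kg.
Tool frame: the origin (TCP) lies at the very end of the fingers, on their centre line; the grasp point (between the pads) lies 19 mm behind it; z points along the fingers, y is the direction in which the jaws open and shut (so a half turn about z gives the same grasp; the last joint's range is limited). The gripper opens to 87 mm and grips with 3 to 60 N. Pads are 19 mm wide; open, the fingers measure 117 mm over their backs; the gripper's body (75 mm by 190 mm) begins 51 mm behind the grasp point.
Start: joints at [-67.489, 26.849, -2.785, 87.806, 1.381, 65.374, -4.715], TCP at [0.276, 0.616, 0.223] pointing down, gripper open.
Joint ranges: [-148.3, 148.3], [-19.14, 114.17], [-79.39, 73.82], [5.75, 140.21], [-59.74, 239.74], [12.07, 113.84], [-152.46, 152.46]. Speed limits (degrees/s): [147.25, 147.25, 180, 180, 180, 180, 180].

## Interface

Orientations are given as a 3x3 rotation matrix whose columns are the frame's x, y, z axes.
In Python, from workcell import arm, camera, camera_params gives the robot as it stands. The module is installed in compiled form; this text tells all that it offers. Calls block until the motion is done:
- arm.move_ptp(position, orientation): joint-space move of the TCP to a pose.
- arm.movel(position, v=0.15, frame=None): straight line of the TCP; frame=None keeps the orientation; v is the mean speed in m/s.
- arm.goto_joints(angles): joint-space move.
- arm.gripper_to(opening, f_grip=None): opening from 0.0 (shut) to 1.0 (fully open); f_grip is the grip in N (None keeps the last); returns when the fingers have stopped.
- arm.dwell(seconds).
- arm.inverse_kinematics(position, orientation): joint angles nearest the present ones, or None.
- camera(name): name is "scene" or "top"; returns the picture (400x640x3 uint8, red, green, blue); there is no depth.
- camera_params(name): a dict with "intrinsics" (3x3 intrinsics, pixels), "world_to_cam" (4x4, takes a point from world to camera coordinates). Camera axes: x right, y down, z forward; pixel columns grow to the right and rows downward; lengths in m; the calibration is good to about 2 mm. A picture is of the moment at which its call begins. camera_params takes no time and is no camera call.
A pose or a line that the arm cannot do raises arm.IKError and nothing moves.
- arm.sign_off(): hands the job in, once; it reports no verdict.
Readings, each from a call of its own:
- arm.get_clock(): time.
- arm.get_joint_pos(): joint angles.
- arm.get_joint_velocities(): joint speeds.
- arm.get_joint_torque(): joint torques, N m.
- arm.get_position(): TCP position.
- arm.get_tcp_rot(): TCP orientation.
- arm.get_wrist_force(): force on the tool from outside, world axes, zero at the start.
- arm.get_torque(): the same for the moment, N m.
- arm.get_width(): opening from 0.0 (shut) to 1.0 (fully open).
Only numpy, scipy, OpenCV 4.12 (cv2) and the standard library are available. Lean on these libraries where they do the work, as an engineer would, in place of code of your own. Each camera call takes 0.05 s, during which the arm holds its last target.

## Working session

There is one attempt and no reset: what is moved stays moved. The work goes in short steps, each a Python script; the robot and the scene stay as the last script left them, time stands still between calls to the robot, and variables do not carry over. Pictures are saved under pics/ and viewed, and the job is handed in when it is done.

```bash
mkdir -p pics; ls
python3 - <<'E'
from workcell import arm,camera,camera_params
import cv2
for n in("scene","top"):
    im=camera(n); cv2.imwrite(f"pics/{n}0.png",im[:,:,::-1]); p=camera_params(n); print(n,p["intrinsics"],p["world_to_cam"])
print(arm.get_clock(),arm.get_tcp_rot(),arm.get_position())
E
```

```text
pics
scene [[467.79535331   0.         317.21670993]
 [  0.         467.79535331 203.37128125]
 [  0.           0.           1.        ]] [[-0.3796779   0.92484425 -0.02253466  0.25791555]
 [ 0.56516117  0.2125941  -0.79711768 -0.22040242]
 [-0.73241897 -0.31538368 -0.60340334  1.51428112]
 [ 0.          0.          0.          1.        ]]
top [[376.54118799   0.         318.37456862]
 [  0.         376.54118799 200.45370515]
 [  0.           0.           1.        ]] [[-0.04612375 -0.99893125  0.00299229 -0.01107063]
 [-0.97571041  0.044409   -0.2145158   0.58567656]
 [ 0.21415365 -0.01281388 -0.97671593  0.90352817]
 [ 0.          0.          0.          1.        ]]
0.1 [[-9.12352708e-01  4.09404575e-01 -6.55458873e-04]
 [ 4.09405092e-01  9.12351217e-01 -1.65123307e-03]
 [-7.80136729e-05 -1.77485517e-03 -9.99998422e-01]] [0.2761153  0.61534323 0.22159483]
```

View pics/scene0.png

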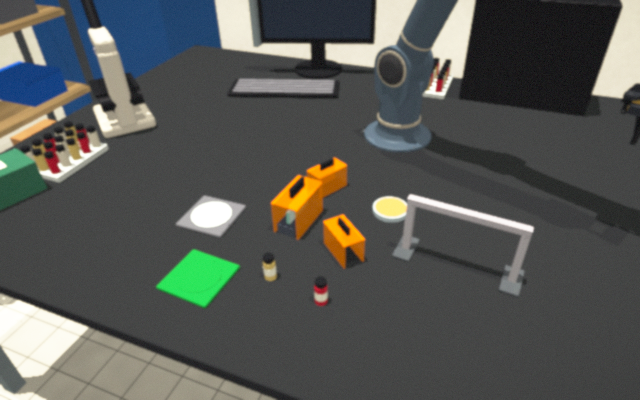

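View pics/top0.png

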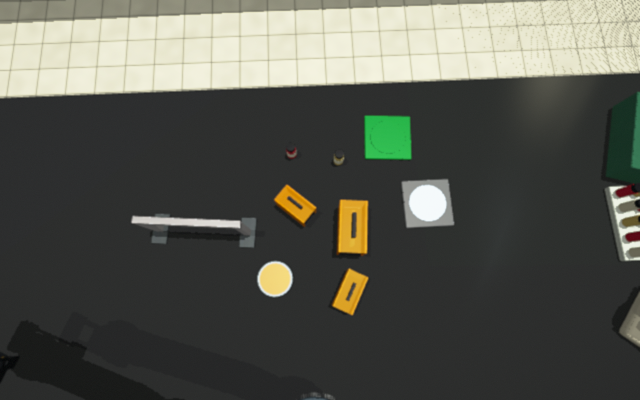

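Candidates for the shield:
- Large box at scene (298,205) / top (353,227).
- Small box at scene (327,177) / top (350,291).
- Small box at scene (344,240) / top (295,204).

The largest is the one described. For the pad, the candidates are grey with a white disc at scene (211,215) / top (428,203), and the green look-alike at scene (199,277). I choose the grey one. Next I check both in close crops.

```bash
cat > h.py <<'E'
import numpy as np,cv2
from workcell import arm,camera,camera_params
P={n:camera_params(n) for n in("scene","top")}
def px2w(n,uv,z):
    K=P[n]["intrinsics"];T=P[n]["world_to_cam"];R=T[:3,:3];t=T[:3,3]
    d=R.T@np.linalg.inv(K)@np.array([uv[0],uv[1],1.]);c=-R.T@t
    return c+d*(z-c[2])/d[2]
def w2px(n,X):
    K=P[n]["intrinsics"];T=P[n]["world_to_cam"]
    X=np.atleast_2d(X);q=(T[:3,:3]@X.T).T+T[:3,3];q=q@K.T
    return q[:,:2]/q[:,2:]
def snap(n,name,box=None,s=1):
    im=camera(n)[:,:,::-1].copy()
    cv2.imwrite(f"pics/{name}_full.png",im)
    if box: 
        a,b,c,d=box;im=cv2.resize(im[b:d,a:c],None,fx=s,fy=s,interpolation=cv2.INTER_CUBIC)
    cv2.imwrite(f"pics/{name}.png",im)
E
python3 - <<'E'
import cv2
im=cv2.imread("pics/scene0.png");a=im[155:275,250:390]
cv2.imwrite("pics/c1.png",cv2.resize(a,None,fx=5,fy=5,interpolation=cv2.INTER_CUBIC))
im=cv2.imread("pics/top0.png");a=im[180:320,260:460]
cv2.imwrite("pics/c2.png",cv2.resize(a,None,fx=4,fy=4,interpolation=cv2.INTER_CUBIC))
a=im[200:260,120:270]
cv2.imwrite("pics/c3.png",cv2.resize(a,None,fx=5,fy=5,interpolation=cv2.INTER_CUBIC))
E
```

```text
(no output)
```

View pics/c1.png

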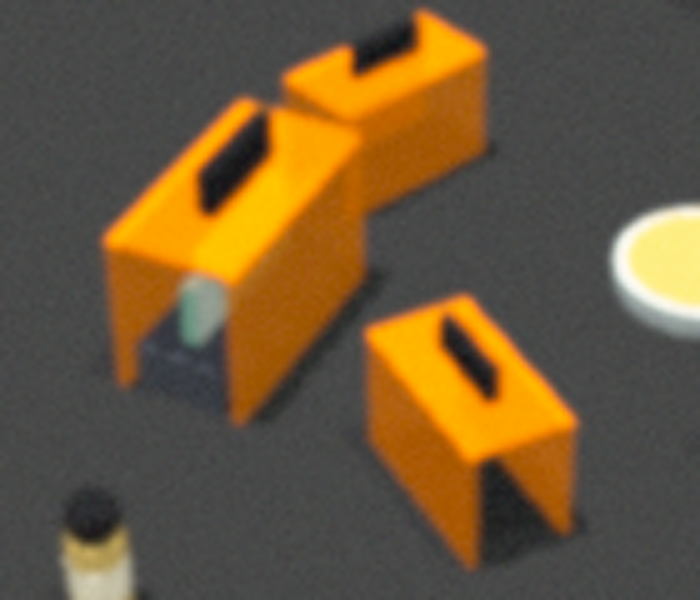

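View pics/c2.png

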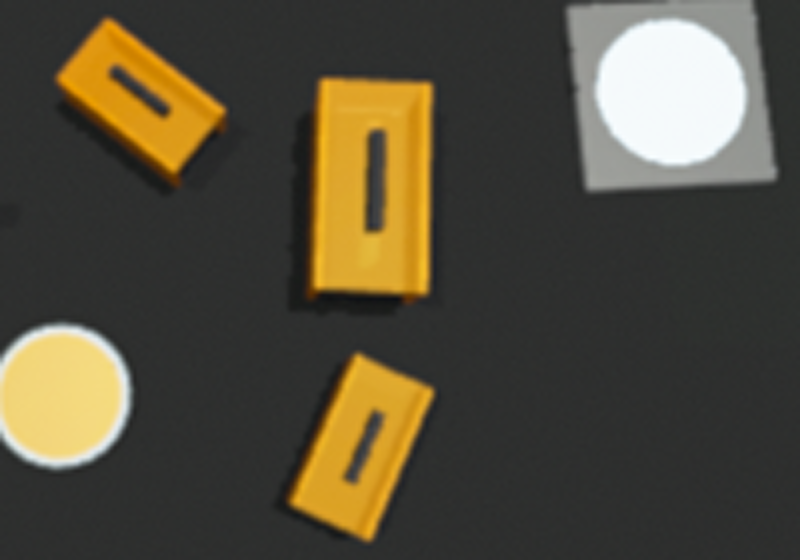

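View pics/c3.png

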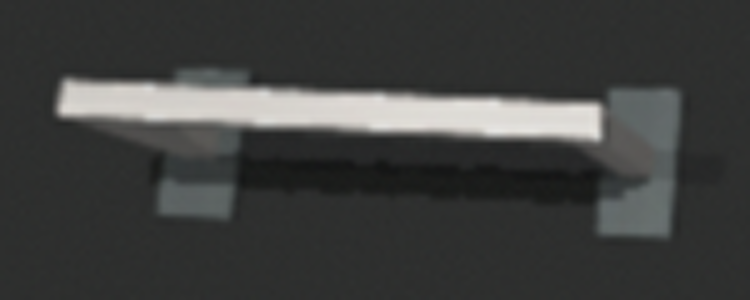

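The crops show the large box at scene (298,205) with the stand and slide inside it, so it is the shield. The pale slide end shows at scene (290,217).

Run:
```python
from h import *
np.set_printoptions(precision=4,suppress=True)
f=lambda o,s,l:[((a+.5)/s-.5+o[0],(b+.5)/s-.5+o[1]) for a,b in l]
def rep(n,o,s,l,z,t):
    X=np.array([px2w(n,p,z) for p in f(o,s,l)]);print(t,"mean",X.mean(0));print(X[:,:2].tolist() and X[:,:2])
    for i in range(len(X)):
        d=X[(i+1)%len(X)]-X[i];print("  len %.4f ang %.1f"%(np.hypot(*d[:2]),np.degrees(np.arctan2(d[1],d[0]))))
rep("top",(260,180),4,[(318,80),(434,82),(430,295),(314,293)],.089,"shield top")
rep("scene",(250,155),5,[(103,243),(245,98),(362,140),(232,282)],.089,"shield scene")
rep("top",(260,180),4,[(568,8),(752,0),(777,180),(586,190)],.01,"pad")
rep("top",(260,180),4,[(595,92),(671,18),(747,92),(671,165)],.01,"disc")
rep("top",(120,200),5,[(63,80),(602,103),(601,140),(57,115)],.15,"rail")
for n,p in(("vs",(339,159)),("vr",(292,153))): print(n,px2w("top",p,.062))
print("dish",px2w("top",(275,279),.015))
```

```text
shield top mean [ 0.5105 -0.1201  0.089 ]
[[ 0.5787 -0.0895]
 [ 0.5742 -0.1619]
 [ 0.4423 -0.1496]
 [ 0.4468 -0.0794]]
  len 0.0725 ang -93.6
  len 0.1324 ang 174.7
  len 0.0703 ang 86.4
  len 0.1324 ang -4.4
shield scene mean [ 0.5123 -0.1186  0.089 ]
[[ 0.5747 -0.1592]
 [ 0.4401 -0.147 ]
 [ 0.4541 -0.0775]
 [ 0.5803 -0.0907]]
  len 0.1351 ang 174.8
  len 0.0709 ang 78.6
  len 0.1269 ang -5.9
  len 0.0688 ang -94.7
pad mean [ 0.5759 -0.3334  0.01  ]
[[ 0.6388 -0.2694]
 [ 0.6387 -0.3964]
 [ 0.5136 -0.3982]
 [ 0.5127 -0.2697]]
  len 0.1270 ang -90.0
  len 0.1252 ang -179.2
  len 0.1285 ang 90.4
  len 0.1261 ang 0.1
disc mean [ 0.5773 -0.3338  0.01  ]
[[ 0.5792 -0.2822]
 [ 0.6285 -0.3393]
 [ 0.5745 -0.3853]
 [ 0.5269 -0.3283]]
  len 0.0755 ang -49.2
  len 0.0709 ang -139.6
  len 0.0742 ang 129.9
  len 0.0697 ang 41.4
rail mean [0.53   0.2707 0.15  ]
[[0.5494 0.3944]
 [0.5273 0.1459]
 [0.5101 0.1464]
 [0.5331 0.3962]]
  len 0.2495 ang -95.1
  len 0.0172 ang 178.4
  len 0.2509 ang 84.7
  len 0.0164 ang -6.2
vs [ 0.6942 -0.0974  0.062 ]
vr [0.7165 0.0259 0.062 ]
dish [0.3929 0.0829 0.015 ]
```

```bash
cat >> h.py <<'E'
def down(yaw): # jaw axis (tool y) at yaw deg
    a=np.radians(yaw);y=np.array([np.cos(a),np.sin(a),0]);z=np.array([0,0,-1.]);return np.column_stack([np.cross(y,z),y,z])
SH=np.array([.511,-.1195]);RA=np.array([.530,.2707])
E
python3 - <<'E'
from h import *
np.set_printoptions(precision=1,suppress=True)
for nm,xy,yaws in(("shield",SH,(85,-95)),("rail",RA,(-5.2,174.8))):
  for y in yaws:
    for z in(.3,.16,.093):
      q=arm.inverse_kinematics([*xy,z],down(y));print(nm,y,z,q)
print(arm.get_clock())
E
```

```text
shield 85 0.3 [-23.9   9.8  37.8 103.8  -6.4  68.6 100.8]
shield 85 0.16 [-16.4  18.2  30.8 113.5 -11.8  51.3 105.5]
shield 85 0.093 [-11.9  23.4  25.8 116.6 -14.7  43.  107.9]
shield -95 0.3 [-36.8  11.9  54.1 104.3 -10.3  68.9 -74.6]
shield -95 0.16 [-34.5  24.4  56.1 114.3 -25.   54.2 -60.7]
shield -95 0.093 [-33.7  32.8  57.4 117.7 -36.9  49.6 -50. ]
rail -5.2 0.3 [-46.2  16.3  19.3  94.3  -5.6  70.4 -30.9]
rail -5.2 0.16 [-44.9  23.4  18.1 103.8  -8.8  54.1 -28.2]
rail -5.2 0.093 [-43.8  28.1  16.9 106.9 -10.9  46.6 -26.5]
rail 174.8 0.3 [-20.3  16.8 -13.9  92.7   4.2  71.  139.8]
rail 174.8 0.16 [-17.6  24.1 -17.7 102.2   8.7  55.1 135.9]
rail 174.8 0.093 [-17.   28.8 -18.9 105.2  12.1  47.9 133. ]
0.1
```

Run:
```python
from h import *
arm.gripper_to(0.5,20)
arm.move_ptp([*SH,.30],down(-95)); print(arm.get_clock())
arm.movel([*SH,.16],v=.15); print(arm.get_clock(),arm.get_position())
snap("scene","s1",(240,140,400,260),5); snap("top","t1",(280,150,440,270),5)
```

```text
3.8167
4.9 [ 0.51168085 -0.1197853   0.1607826 ]
```

View pics/s1.png

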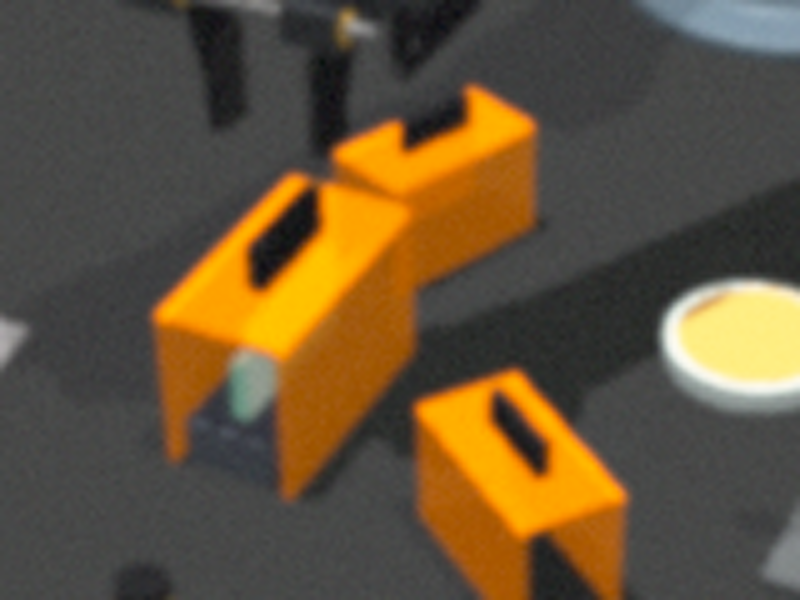

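View pics/t1.png

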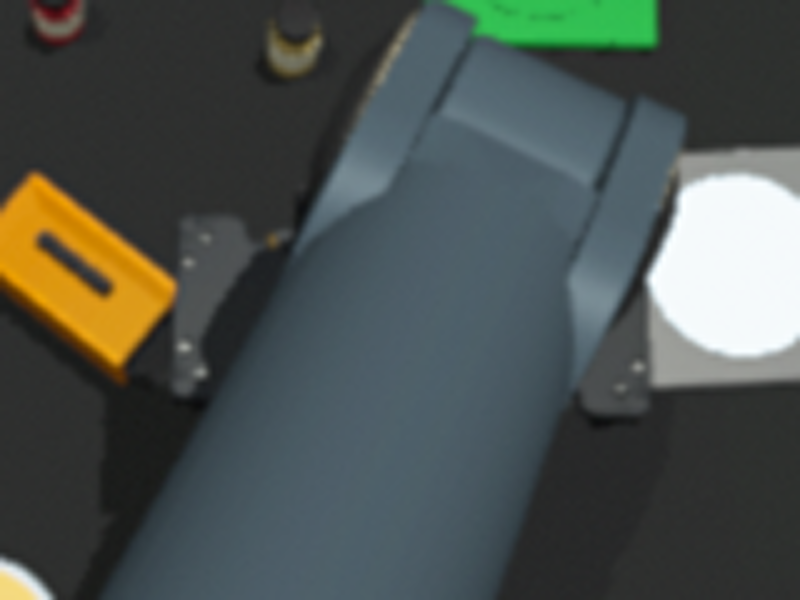

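The fingers are at scene (285,164) and (306,169), above the ridge line. I check that the projected TCP agrees, then descend.

Run:
```python
from h import *
print(w2px("scene",arm.get_position()), w2px("scene",[[*SH,.115],[.5746,-.1593,.089]]))
arm.movel([*SH,.094],v=.08); print(arm.get_clock(),arm.get_position(),arm.get_wrist_force())
snap("scene","s2",(240,140,400,260),5)
```

```text
[[295.27246656 166.5965286 ]] [[296.44610114 182.8250653 ]
 [270.18672609 203.1693412 ]]
5.975 [ 0.51135553 -0.1197463   0.09433281] [-0.42746767  0.3030748  -0.22105374]
```

View pics/s2.png

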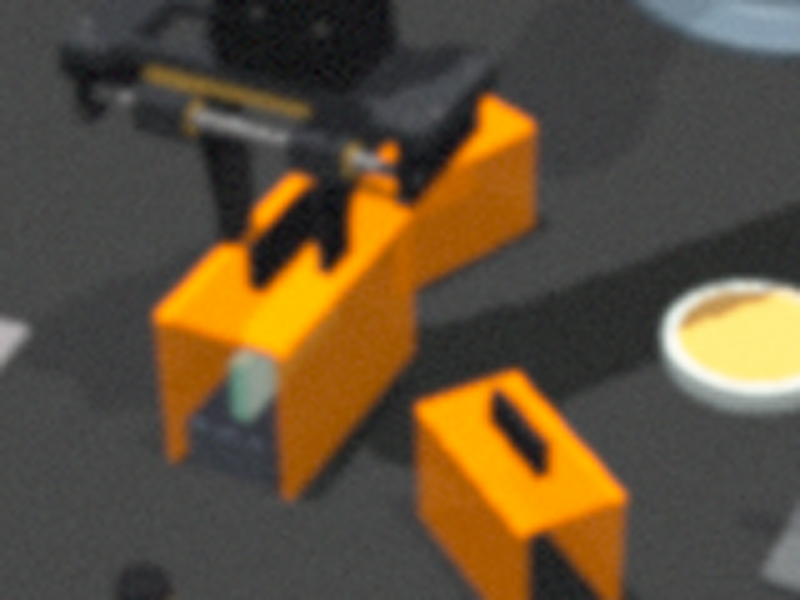

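The fingers straddle the ridge at crop (300,230). Grip and lift.

Run:
```python
from h import *
arm.gripper_to(0.0,40); print(arm.get_width(),arm.get_clock(),arm.get_wrist_force())
arm.movel([*SH,.20],v=.12); print(arm.get_wrist_force(),arm.get_width())
arm.movel([*SH,.30],v=.15)
print(arm.get_clock(),arm.get_position(),arm.get_wrist_force())
snap("scene","s3"); snap("scene","s3c",(230,100,390,250),4)
```

```text
0.11350899935718609 6.7 [ 0.29850704 -0.96661394  0.32942309]
[ 0.17569521  0.66861786 -2.51408899] 0.11437517921173258
8.55 [ 0.51030719 -0.11917337  0.29897498] [-0.15893122 -0.161898   -1.51927707]
```

View pics/s3c.png

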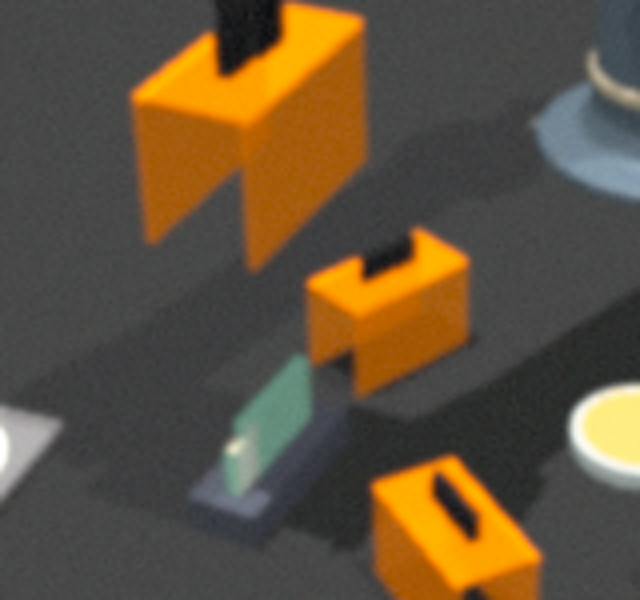

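The shield is held. Under it, the slide's notched, frosted end is at about scene (289,212), the far (+x world) end. Seen from the camera (the +y side) the notch is on the left, so the label faces world +y. I carry the shield to the rail.

Run:
```python
from h import *
arm.move_ptp([*RA,.31],down(-5.2)); print(arm.get_clock(),arm.get_position(),arm.get_wrist_force(),arm.get_width())
arm.movel([*RA,.27],v=.1)
print(arm.get_position())
snap("scene","s4",(380,60,560,300),3); snap("top","t4",(110,140,270,260),5)
```

```text
10.1 [0.53066573 0.26873096 0.31009389] [ 0.31405329 -0.64743828 -2.12073411] 0.1113330506290922
[0.53039518 0.27029206 0.27022977]
```

View pics/s4_full.png

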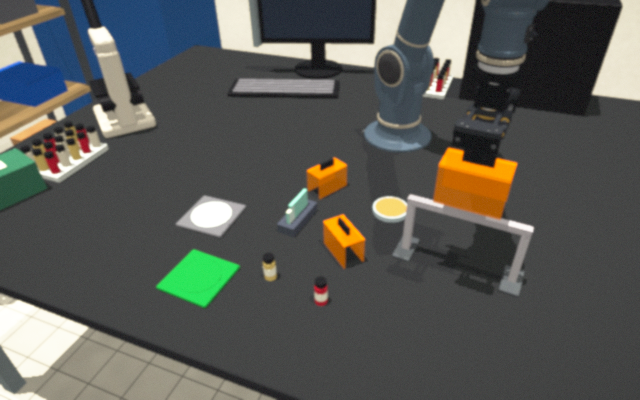

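View pics/t4_full.png

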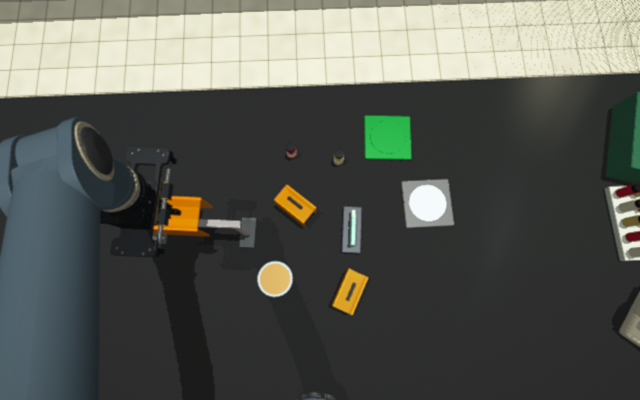

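View pics/s4.png

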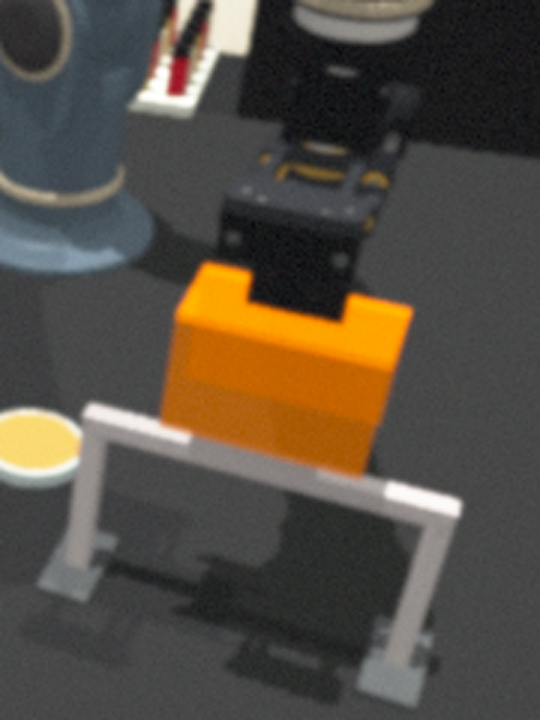

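View pics/t4.png

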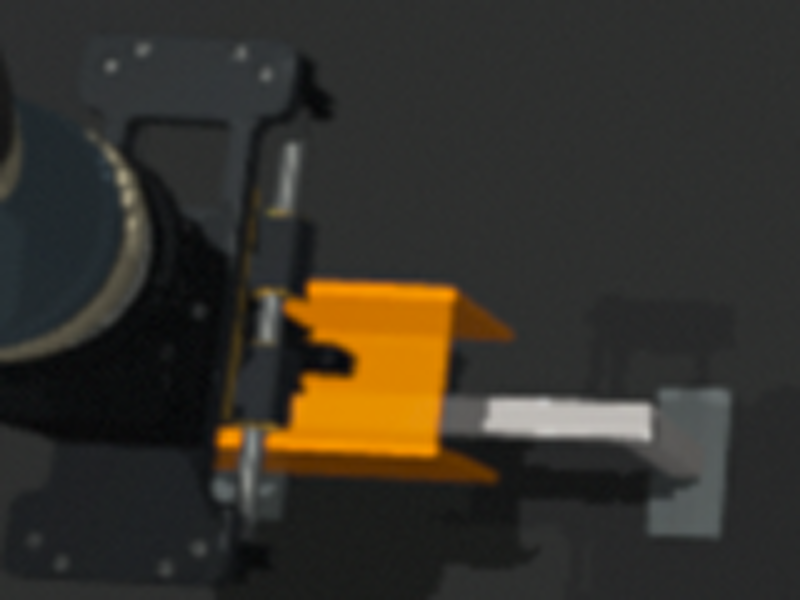

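Run:
```python
from h import *
print("center bar",w2px("scene",[.530,.2707,.15]))
R=lambda a:np.array([[np.cos(a),-np.sin(a)],[np.sin(a),np.cos(a)]])
A=R(np.radians(84.8))
for z in(.177,.266):
  for sx in(-65,65):
    for sy in(-34,34):
      p=RA+A@np.array([sx,sy])/1000; print(z,sx,sy,(w2px("scene",[*p,z])-[380,60])*3,(w2px("top",[*p,z])-[110,140])*5)
for s in(-125,125):
   p=RA+A@np.array([s,0])/1000; print("bar",(w2px("scene",[*p,.15])-[380,60])*3,(w2px("top",[*p,.15])-[110,140])*5)
```

```text
center bar [[466.7107861  211.79687416]]
0.177 -65 -34 [[156.50705349 425.58389569]] [[511.08463566 329.59390738]]
0.177 -65 34 [[184.6483396  373.00587704]] [[494.93765068 480.03821634]]
0.177 65 -34 [[358.4727906  479.51310101]] [[223.42914194 316.81363205]]
0.177 65 34 [[377.79009345 421.39331031]] [[202.2685186  466.87851006]]
0.266 -65 -34 [[174.33115672 312.31425856]] [[451.08196135 285.45962396]]
0.266 -65 34 [[203.18504256 262.50801546]] [[431.88075069 452.57110553]]
0.266 65 -34 [[390.39847465 362.9894492 ]] [[130.65677496 271.27048636]]
0.266 65 34 [[409.16529471 307.63524439]] [[105.22219044 437.91158568]]
bar [[ 82.87349671 407.95684853]] [[649.33815155 419.46143562]]
bar [[456.06973758 507.82269428]] [[108.30583236 395.26351808]]
```

Predicted and seen corners agree to about 1 px: top-view panel edges (455,290)/(437,455) against predicted (451,285)/(432,453). The bar lies between the legs, so I lower the shield.

Run:
```python
from h import *
arm.movel([*RA,.165],v=.1); f0=arm.get_wrist_force(); print(arm.get_position(),f0)
z=.1625
for z in (.162,.1605,.1595,.1585,.1575):
    arm.movel([*RA,z],v=.03); f=arm.get_wrist_force(); print(z,arm.get_position()[2],f,arm.get_width())
    if f[2]-f0[2]>2.5: break
print(arm.get_clock())
snap("scene","s5",(380,60,560,300),3)
```

```text
[0.53056361 0.27087678 0.16570494] [ 0.33455882  0.92494027 -1.3560442 ]
0.162 0.16212073017910075 [-0.37527528 -0.02342434 -1.75383347] 0.10987345844951445
0.1605 0.1604485155014073 [-0.14690147 -0.40753638 -2.80664687] 0.11110291451524917
0.1595 0.15942596293001088 [ 0.20569964 -0.22980671 -2.11551204] 0.10812964589979006
0.1585 0.15896968971383602 [-1.5813754   0.49714524  2.59398204] 0.11386901038777959
12.95
```

View pics/s5.png

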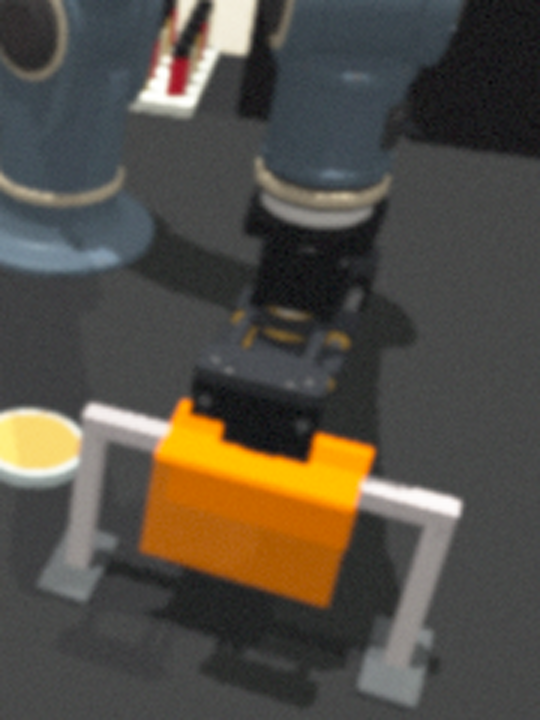

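The shield is seated astride the bar, at crop (260,510), with contact felt at TCP z = 0.159. Release and back up.

Run:
```python
from h import *
arm.gripper_to(0.3,20); arm.dwell(.3); print(arm.get_wrist_force())
arm.movel([*RA,.20],v=.06); arm.movel([*RA,.30],v=.2)
print(arm.get_clock())
snap("scene","s6",(380,60,560,300),3); snap("top","t6",(310,180,410,280),6)
snap("scene","s6b",(260,170,340,250),7)
```

```text
[0.177352   0.12233606 1.43387155]
15.4167
```

View pics/s6.png

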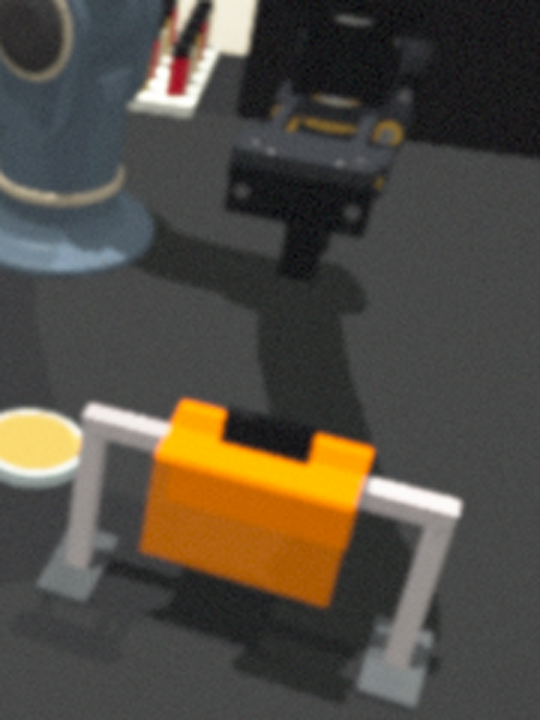

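View pics/t6.png

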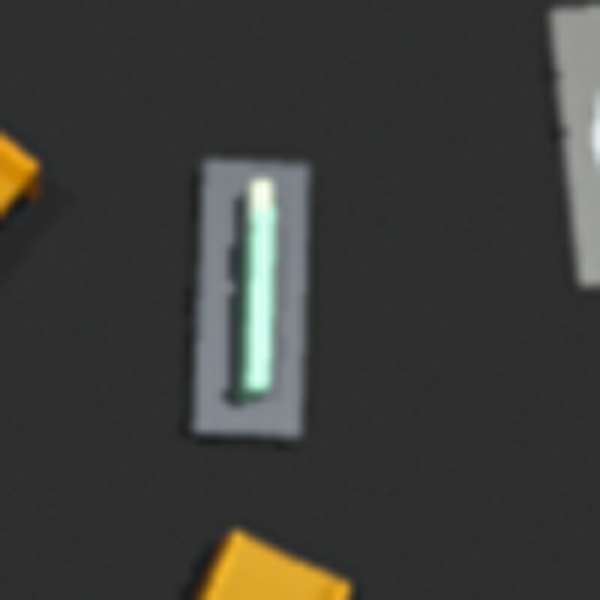

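View pics/s6b.png

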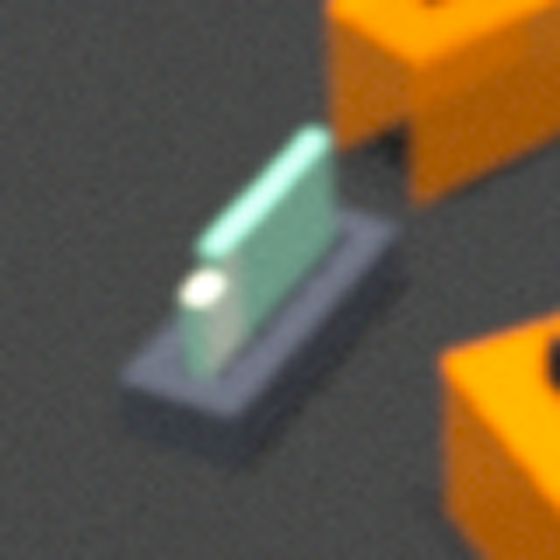

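The shield hangs upright and free. The slide's white notch floor is at the +x world end (scene (289,211)), and the paler end of the camera-facing side confirms that the label faces world +y. Next I locate the slide and plan the final pose.

Run:
```python
from h import *
np.set_printoptions(precision=4,suppress=True)
g=lambda n,p,o,s,z:px2w(n,((p[0]+.5)/s-.5+o[0],(p[1]+.5)/s-.5+o[1]),z)[:2]
S=np.array([g("top",p,(310,180),6,.025) for p in[(204,158),(312,162),(303,437),(192,433)]])
print("stand",S,S.mean(0)); d=S[0]+S[1]-S[2]-S[3];th=np.degrees(np.arctan2(d[1],d[0]));print(th)
# top edge near end (x=-45) and notch start (x=31), center line; notch floor end x=45 z=.057
a=g("top",(257,391),(310,180),6,.069);b=g("top",(262,207),(310,180),6,.069);c=g("top",(262,178),(310,180),6,.057)
print("slide near",a,"notchstart",b,"end",c,np.linalg.norm(b-a),np.linalg.norm(c-a),np.degrees(np.arctan2(*(b-a)[::-1])))
a2=g("scene",(320,133),(260,170),7,.069);b2=g("scene",(205,247),(260,170),7,.069)
print("scene",a2,b2,np.linalg.norm(b2-a2),np.degrees(np.arctan2(*(b2-a2)[::-1])))
u=np.array([np.cos(np.radians(th)),np.sin(np.radians(th))])
print("centers",a+45*u/1000,c-45*u/1000,a2+.045*u)
```

```text
stand [[ 0.5751 -0.1048]
 [ 0.5711 -0.1526]
 [ 0.4502 -0.1402]
 [ 0.4541 -0.0923]] [ 0.5126 -0.1225]
-5.901462176047667
slide near [ 0.4667 -0.1173] notchstart [ 0.544  -0.1245] end [ 0.5588 -0.1266] 0.077649372005711 0.0925227184483936 -5.313592652170604
scene [ 0.4663 -0.118 ] [ 0.5417 -0.128 ] 0.07608996807329066 -7.539054969363648
centers [ 0.5115 -0.1219] [ 0.514  -0.1219] [ 0.511  -0.1226]
```

```bash
cat >> h.py <<'E'
SL=np.array([.512,-.122]);SY=-5.5;GX=-.006;TZ=.034
PAD=np.array([.5768,-.3336])
def rot(ax,deg): return cv2.Rodrigues(np.array(ax,float)*np.radians(deg))[0]
Rs=rot([0,0,1],SY)
def final(yaw,tilt,jaw,h=.15,gx=GX,gz=TZ-.009):
    # slide upright at yaw then tilted about own x by +tilt (y goes up)
    Rf=rot([0,0,1],yaw)@rot([1,0,0],tilt)
    Rt=Rf@Rs.T@down(jaw)
    frost=np.array([*PAD,.0+h]); o=frost-Rf@np.array([.033,0,.030])
    return o+Rf@np.array([gx,0,gz]),Rt,Rf
E
python3 - <<'E'
from h import *
np.set_printoptions(precision=0,suppress=True)
for jaw in(84.5,-95.5):
  q=arm.inverse_kinematics([*SL,TZ],down(jaw));print("grasp",jaw,q)
  for tilt in(50,60,70):
   for h in(.15,.19):
    for yaw in range(-180,180,15):
     p,R,_=final(yaw,tilt,jaw,h); q=arm.inverse_kinematics(p,R)
     if q is not None: print(jaw,tilt,h,yaw,np.array(q),p*1000)
E
```

```text
grasp 84.5 [-10.  29.  25. 118. -20.  36. 112.]
84.5 50 0.15 -180 [-35.  52.  64. 106.   7.  32. -85.] [ 616. -337.  147.]
84.5 50 0.15 -165 [-41.  56.  73. 115. -27.  17. -43.] [ 615. -327.  147.]
84.5 50 0.15 -150 [  19.   27.  -14.  120.   94.   43. -132.] [ 612. -317.  147.]
84.5 50 0.15 -135 [  49.   30.  -46.  124.  112.   46. -126.] [ 607. -309.  147.]
84.5 50 0.15 -120 [  71.   39.  -67.  127.  122.   44. -112.] [ 600. -302.  147.]
84.5 50 0.15 -105 [  79.   39.  -67.  127.  133.   27. -106.] [ 591. -297.  147.]
84.5 50 0.15 -90 [ 89.  45. -72. 124. 122.  13. -77.] [ 581. -295.  147.]
84.5 50 0.15 -60 [ 79.  37. -45. 113. -46.  32. 112.] [ 561. -298.  147.]
84.5 50 0.15 -45 [ 72.  38. -35. 105. -40.  49. 117.] [ 552. -303.  147.]
84.5 50 0.15 -30 [ 42.  38.   7.  97. -53.  76. 137.] [ 545. -311.  147.]
84.5 50 0.15 -15 [ 73.  51. -46.  86. -13.  73. 115.] [ 540. -320.  147.]
84.5 50 0.15 0 [ 37.  47.  11.  79. -39.  96. 148.] [ 538. -330.  147.]
84.5 50 0.15 15 [ 70.  68. -68.  68.  16. 101. 114.] [ 538. -340.  147.]
84.5 50 0.15 30 [ 64.  70. -68.  60.  22. 113. 123.] [ 541.
[... 15436 characters left out ...]
8. -60.] [ 561. -297.  188.]
-95.5 70 0.19 -45 [ 77.  43. -35. 104. -56.  61. -47.] [ 553. -303.  188.]
-95.5 70 0.19 -30 [ 61.  44. -14.  94. -55.  83. -43.] [ 545. -310.  188.]
-95.5 70 0.19 -15 [ 39.  49.  18.  84. -60. 107. -32.] [ 540. -319.  188.]
-95.5 70 0.19 0 [ 42.  54.   8.  73. -48. 113. -33.] [ 538. -329.  188.]
-95.5 70 0.19 15 [ 62.  66. -46.  60. -12. 114. -57.] [ 538. -339.  188.]
-95.5 70 0.19 120 [ -6.  64.  41.  63.  20. 104.  57.] [ 592. -370.  188.]
-95.5 70 0.19 135 [-12.  59.  39.  74.  28.  90.  58.] [ 601. -364.  188.]
-95.5 70 0.19 150 [-18.  54.  39.  85.  36.  77.  56.] [ 608. -357.  188.]
-95.5 70 0.19 165 [-24.  50.  40.  97.  46.  63.  53.] [ 613. -348.  188.]
```

Chosen plan: jaw at -95.5°, slide grasped at x = -6 mm, final slide yaw 165° and tilt 52°. Now I approach the slide.

Run:
```python
from h import *
R=down(-95.5); p=SL+Rs[:2,0]*GX; print(p)
arm.gripper_to(0.45,20)
arm.move_ptp([*p,.30],R); arm.movel([*p,.10],v=.15)
print(arm.get_clock(),arm.get_position())
snap("scene","s7",(250,140,350,240),6)
```

```text
[ 0.50602762 -0.12142493]
19.0833 [ 0.50662918 -0.12162277  0.100714  ]
```

View pics/s7.png

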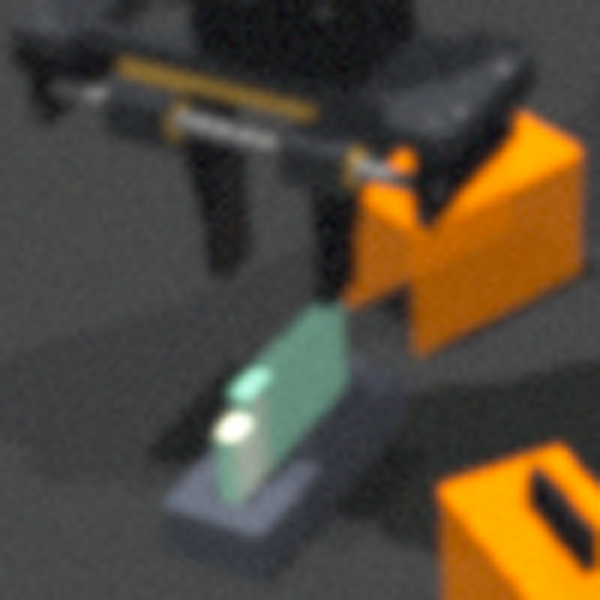

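The slide lies midway between the fingers, at crop (278,350). Descend and grip.

Run:
```python
from h import *
p=SL+Rs[:2,0]*GX
arm.movel([*p,TZ],v=.08); print(arm.get_position(),arm.get_wrist_force())
arm.gripper_to(0.0,45); arm.dwell(.2); print(arm.get_clock(),arm.get_width(),arm.get_wrist_force())
arm.movel([*p,.06],v=.05); print(arm.get_wrist_force(),arm.get_width())
arm.movel([*p,.28],v=.15); print(arm.get_clock(),arm.get_position(),arm.get_wrist_force(),arm.get_width())
snap("scene","s8",(230,80,350,230),4);
```

```text
[ 0.50636149 -0.12167651  0.03431303] [ 0.72870476 -0.62889642 -0.09185847]
20.9583 0.08656945184362265 [-0.88515735  0.16518529  1.48039492]
[ 0.02125079 -0.16520081 -0.84232567] 0.08526973606130918
23.2417 [ 0.50551708 -0.12123483  0.27923963] [ 0.32056601  0.23448968 -0.30449793] 0.0922200716346569
```

View pics/s8.png

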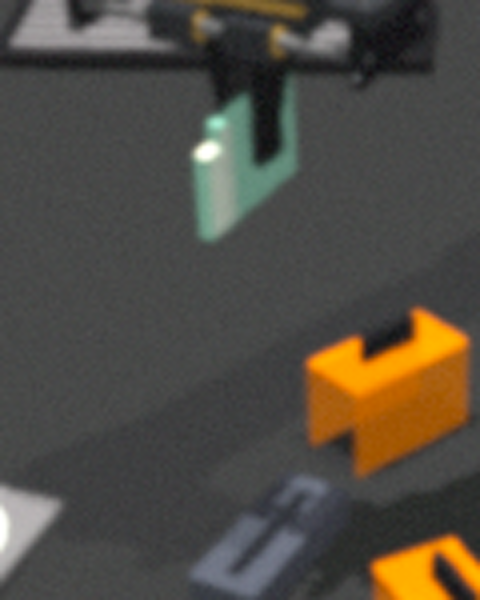

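The slide is held with its frosted end clear of the fingers (pads at crop (265,130), frost at (215,190)). I verify the slide pose in hand from the picture, then move to the pad.

Run:
```python
from h import *
t=arm.get_position(); o=t-Rs@np.array([GX,0,TZ-.009])
for n,x in(("bot frost",(45,0,0)),("bot far",(-45,0,0)),("notch in",(31,0,60))):
    print(n,(w2px("scene",o+Rs@np.array(x)/1000)-[230,80])*4)
q0=arm.get_joint_pos()
for h in(.25,.165):
    p,R,_=final(165,52,-95.5,h); print(h,p,arm.inverse_kinematics(p,R))
print(q0)
```

```text
bot frost [[206.20794688 238.2267656 ]]
bot far [[289.10451917 166.97047737]]
notch in [[212.33496756 123.99056636]]
0.25 [ 0.61345135 -0.34749974  0.24692169] [-7.85973931 33.73247688 19.86473007 92.58032089 44.42436281 68.94809844
 62.63578794]
0.165 [ 0.61345135 -0.34749974  0.16192169] [-8.6356269  39.69594406 21.12902188 95.66216986 44.38383116 62.29187198
 56.74962231]
[-45.60196062  16.83999568  67.9965447  106.88363046 -16.83988244
  67.63030772 -67.40800037]
```

The prediction matches to within 2 crop px (frost corner predicted (206,238), seen (207,240)).

Run:
```python
from h import *
p,R,_=final(165,52,-95.5,.25); arm.move_ptp(p,R); print(arm.get_clock(),arm.get_position(),arm.get_width())
p2,_,Rf=final(165,52,-95.5,.165); arm.movel(p2,v=.1); arm.dwell(.3)
print(arm.get_clock(),arm.get_position()-p2,arm.get_width(),np.abs(arm.get_tcp_rot()-R).max())
snap("scene","s9",(150,80,350,260),4); snap("top","t9",(360,120,500,260),5)
fz=np.array([*PAD,.165]);o=fz-Rf@np.array([.033,0,.03])
for x in((45,0,0),(-45,0,0),(31,0,60),(45,0,48),(33,0,30)):
    X=o+Rf@np.array(x)/1000; print(x,(w2px("scene",X)-[150,80])*4,(w2px("top",X)-[360,120])*5)
```

```text
25.25 [ 0.61343811 -0.34736036  0.2469106 ] 0.0898006848004927
26.55 [ 1.62603398e-04 -3.28986848e-05  4.98087717e-04] 0.08699574534218181 0.0009144765159674672
(45, 0, 0) [[196.95284147 333.63858109]] [[465.49954294 387.46148751]]
(-45, 0, 0) [[ 76.88298513 402.38800635]] [[491.52616116 208.88166758]]
(31, 0, 60) [[222.31530966 315.16625887]] [[395.02612577 318.12351745]]
(45, 0, 48) [[231.58105356 310.70277176]] [[405.96183848 355.66066542]]
(33, 0, 30) [[202.84324392 328.3340413 ]] [[432.43655546 343.15185964]]
```

View pics/s9.png

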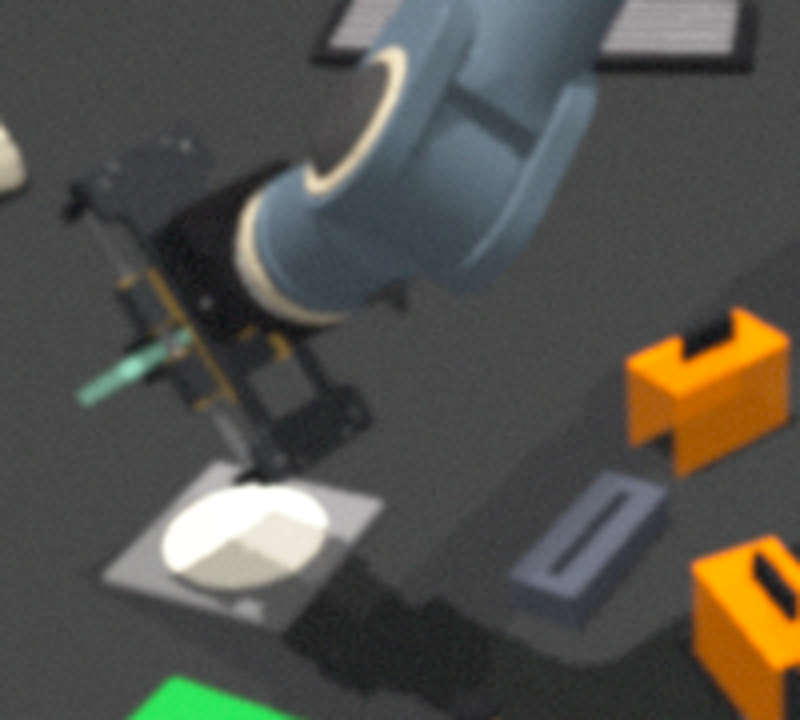

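View pics/t9.png

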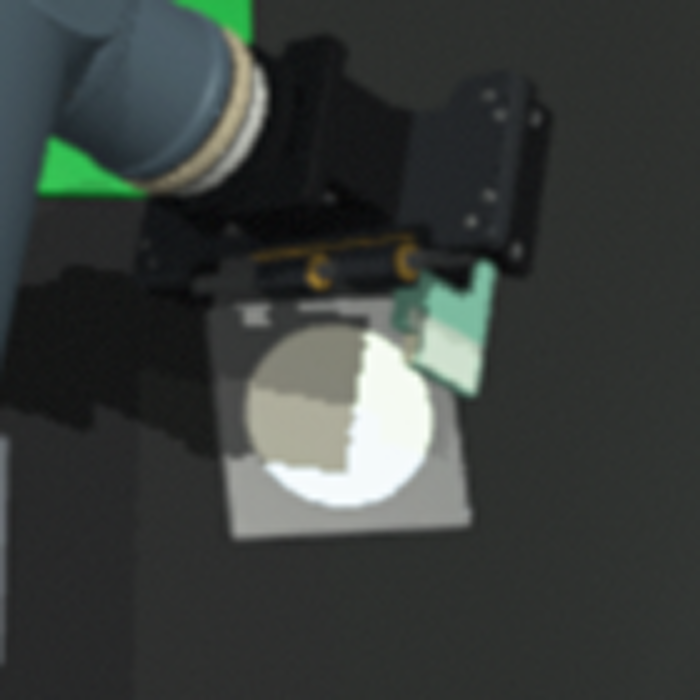

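View pics/s9_full.png

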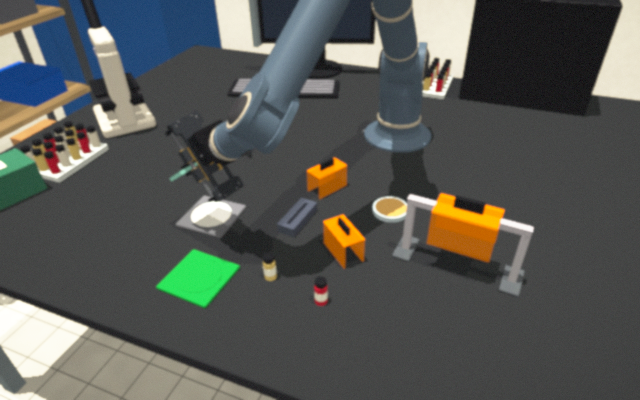

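The final pictures agree with the plan:
- **Slide:** frosted end over the disc, with its corner at top crop (475,395) against predicted (465,387), about 2 image px (under 7 mm) off. The pale label side is up and the notch is on the left.
- **Shield:** upright on the rail at scene (465,228).
- **Vials and dish:** at their original pixels, (270,267), (321,292) and (390,209).

I hand in the job.

Run:
```python
from workcell import arm
print(arm.get_clock(),arm.get_width(),abs(arm.get_joint_velocities()).max()); arm.sign_off()
```

```text
26.65 0.0879048615107819 0.13726001455836742
the job is handed in; nothing more can be done
```

I hung the large amber shield astride the rail, let it go, and handed the job in at 26.65 s of the 58 s allowed. The arm is still holding the glass slide above the light pad.

**Shield:** the last picture shows it upright and untouched on the bar.

**Slide:** it is gripped by its upper edge at a planned 6 mm from the middle, on the side away from the frost. The middle of the frosted end is at a planned 16.5 cm above the bench (15.5 cm above the pad's top face). It is tilted 52° from upright (38° from flat) with the label side up, and the grip reads steady.

**Vials and dish:** the last picture shows them in their original places.

**Checks:** none failed. The one small disagreement is that the slide's corner appeared about 2 image pixels from where I predicted. That puts the frosted end perhaps 5 mm off the pad's centre, inside the 25 mm allowed.

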